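# Find the loose bolt of the tile bed and hold its cap open

### The arm

A 6-joint arm with a two-finger parallel gripper is mounted at the origin on the work surface. World frame = base frame: x ahead of the robot, y to its left, z up, the work surface at z = 0. Lengths are in m, angles in rad, forces in N, time in s.
With the tool pointing down it reaches from about 0.3 to 0.75 m from the base axis. Payload 8.5 kg.
Tool frame: the origin (TCP) lies at the very end of the fingers, on their centre line; the grasp point (between the pads) lies 19 mm behind it (r.grip_point_offset is the distance from the TCP to the grasp point, in m); z points along the fingers, y is the direction in which the jaws open and shut (so a half turn about z gives the same grasp; the last joint's range is limited). The gripper opens to 85 mm and grips with 20 to 120 N. Pads are 22 mm wide; open, the fingers measure 114 mm over their backs; the gripper's body (76 mm by 85 mm) begins 54 mm behind the grasp point. The pads swing forward as they close: fully open they stand 13 mm farther back than shut.
Start: joints at [-1.407, 0.381, 1.297, -0, 1.464, -0.215], TCP at [0.203, -0.511, 0.231] pointing down, gripper open.
Joint ranges: [-3.11, 3.11], [-0.89, 2.33], [0.22, 2.48], [-1.42, 4.56], [0.17, 2.85], [-2.88, 2.88]. Speed limits (rad/s): [2.39, 2.39, 3.14, 3.14, 3.14, 3.14].

### API

Orientations are given as a rotation vector (axis times angle).
In Python, from plant import r, read_camera gives the robot as it stands. The module is installed in compiled form; this text tells all that it offers.
- The arm moves only by the shell command python3 -m crank 'ROWS' [OPENING] [FORCE]. ROWS is JSON, a list of rows, each a list of 2 entries, a list of its own where there are three numbers: the shift along the tool's x, y, z in cm, then the turn, a rotation vector about the tool's x, y, z in rad. A call has 1 to 5 rows; each row shifts and turns the commanded pose from where the row before left it, along the tool's axes as they then stand; what a row does not reach is not made up. A row lasts 1/10 s, in which the tool goes at most 50 mm and 8.59 degrees, less where a joint would pass 70% of its speed; a pose out of reach is approached as far as the arm can. A call with a gripper value outside its range is refused whole. OPENING is the closure, from -1 (fully open) to 1 (shut), so that 0 is half open, set as the call begins (- or left out, the last holds). The fingers move at their own pace and stop on an object; FORCE is the grip in N (left out, the last holds). Time passes only in rows, so rows that do not move let the fingers close. It gives the time, the measured TCP pose, the force and the opening at its end, in the units of the state.
- r.read_state(): the state, without advancing time (a new reading comes with each control period).
- read_camera(name): name is "side" or "top"; returns a dict with "color" (400x640x3 uint8, red, green, blue), "z_map" (400x640 float32, m along the optical axis (not along the pixel's ray), 0 where there is no reading), "fx", "fy", "cx", "cy" (pixels), "R" (3x3) and "t" (3): a world point X has camera coordinates R X + t. Camera axes: x right, y down, z forward; pixel columns grow to the right and rows downward; lengths in m; the calibration is good to about 2 mm. A picture is of the moment at which its call begins.
- r.sign_off(): hands the job in, once; it reports no verdict.
The state is a dict: "t": time; "q": joint angles; "qd": joint speeds; "joint_efforts": joint torques, N m; "ee_pos": TCP position; "tool_rot": TCP orientation; "ft_force": force on the tool from outside, world axes, zero at the start; "torque": the same for the moment, N m; "finger_gap": opening from 0.0 (shut) to 1.0 (fully open).
Only numpy, scipy, OpenCV 4.12 (cv2) and the standard library are available. Lean on these libraries where they do the work, as an engineer would, in place of code of your own. Each camera call takes 0.05 s, during which the arm holds its last target.

### The job

One of the three hold-down bolts of the tile-forming bed has worked loose: tap the bolt heads with the fingertips one after the other, from the robot's left to its right, pushing firmly enough that the loose one sinks. Then take the loose bolt's blue cap by its black tab, swing it up to at least 45 degrees and finish still holding it open there in the gripper, so that a colleague can get a key on the bolt. Keep the other two caps shut and leave the jars and the dish where they are.

Things in the scene. Friction and masses are not known exactly. Their poses are not given: they have to be found in the camera images.
- bed: tile-forming bed, fixed: a grey bolt rail 130 mm (x) by 360 mm (y), top 60 mm above the bench, with a metal platen (50 mm high, patterned tile on it) on its far side out to x = +225 mm. Origin on the bench under the middle bolt; x points away from the robot to the platen (yaw within 0.3 rad), y to the left along the bolt row, z up. Bolts 1, 2, 3 at y = +110, 0, -110 mm
- bolt_1_top (a point): centre of the top of the left bolt's steel hexagon head (21 mm across), 77 mm above the bench, standing through the window in its blue cap and 10 mm above the cap's top face
- bolt_1 (a joint): how far the left bolt has sunk, in m: 0 at the start. A tight bolt gives less than 1.5 mm when tapped; the loose one slides down 0.006 (head then 4 mm above the cap) under a downward push of about 3 N and stays down by friction. All three look alike until tapped; which is loose changes from run to run
- cap_1_tab (a point): centre of the black pull tab of the left bolt's cap: upright disc, diameter 22 mm, 14 mm thick (flat faces to the bed's +y and -y), on a stalk 12 by 14 mm. Shut: centre 91 mm above the bench, 24 mm above the cap's top face, 42 mm from the bolt on the robot's side. Turns with the cap
- cap_1_hinge (a point): middle of the hinge axis of the left cap, on its far side, 24 mm beyond the bolt and 64.5 mm above the bench; the axis runs along the bed's y. The shut tab centre lies 66 mm nearer the robot and 26.5 mm above this point
- cap_1 (a joint): opening angle of the left cap in rad: 0 shut (flat), grows as the tab side swings up and away from the robot, stop at 1.2. Blue plate 80 by 44 by 5 mm, about 60 g, with a 27 mm window round the bolt head; swings freely, falls shut when let go. A tab pinched on its flat faces can turn between the fingers
- bolt_2_top (a point): centre of the top of the middle bolt's steel hexagon head (21 mm across), 77 mm above the bench, standing through the window in its blue cap and 10 mm above the cap's top face
- bolt_2 (a joint): how far the middle bolt has sunk, in m: 0 at the start. A tight bolt gives less than 1.5 mm when tapped; the loose one slides down 0.006 (head then 4 mm above the cap) under a downward push of about 3 N and stays down by friction. All three look alike until tapped; which is loose changes from run to run
- cap_2_tab (a point): centre of the black pull tab of the middle bolt's cap: upright disc, diameter 22 mm, 14 mm thick (flat faces to the bed's +y and -y), on a stalk 12 by 14 mm. Shut: centre 91 mm above the bench, 24 mm above the cap's top face, 42 mm from the bolt on the robot's side. Turns with the cap
- cap_2_hinge (a point): middle of the hinge axis of the middle cap, on its far side, 24 mm beyond the bolt and 64.5 mm above the bench; the axis runs along the bed's y. The shut tab centre lies 66 mm nearer the robot and 26.5 mm above this point
- cap_2 (a joint): opening angle of the middle cap in rad: 0 shut (flat), grows as the tab side swings up and away from the robot, stop at 1.2. Blue plate 80 by 44 by 5 mm, about 60 g, with a 27 mm window round the bolt head; swings freely, falls shut when let go. A tab pinched on its flat faces can turn between the fingers
- bolt_3_top (a point): centre of the top of the right bolt's steel hexagon head (21 mm across), 77 mm above the bench, standing through the window in its blue cap and 10 mm above the cap's top face
- bolt_3 (a joint): how far the right bolt has sunk, in m: 0 at the start. A tight bolt gives less than 1.5 mm when tapped; the loose one slides down 0.006 (head then 4 mm above the cap) under a downward push of about 3 N and stays down by friction. All three look alike until tapped; which is loose changes from run to run
- cap_3_tab (a point): centre of the black pull tab of the right bolt's cap: upright disc, diameter 22 mm, 14 mm thick (flat faces to the bed's +y and -y), on a stalk 12 by 14 mm. Shut: centre 91 mm above the bench, 24 mm above the cap's top face, 42 mm from the bolt on the robot's side. Turns with the cap
- cap_3_hinge (a point): middle of the hinge axis of the right cap, on its far side, 24 mm beyond the bolt and 64.5 mm above the bench; the axis runs along the bed's y. The shut tab centre lies 66 mm nearer the robot and 26.5 mm above this point
- cap_3 (a joint): opening angle of the right cap in rad: 0 shut (flat), grows as the tab side swings up and away from the robot, stop at 1.2. Blue plate 80 by 44 by 5 mm, about 60 g, with a 27 mm window round the bolt head; swings freely, falls shut when let go. A tab pinched on its flat faces can turn between the fingers
- jar_red: loose white-capped glaze jar with a red label, 56 mm wide, 75 mm tall, standing beside the bed; origin at the centre of its underside. A bystander: leave it alone
- jar_green: loose white-capped glaze jar with a green label, 56 mm wide, 75 mm tall, standing beside the bed; origin at the centre of its underside. A bystander: leave it alone
- dish: loose small white ceramic bowl, 80 mm wide, 30 mm tall, standing beside the bed; origin at the centre of its underside. A bystander: leave it alone

How it is judged:
On the way, in this order (a step that is already met when the one before it is completed fails the run):
1. the left bolt head is tapped with the fingers (more than 2 N) (contact force between bolt_1 and the fingers above 2 N), for 0.01 s.
2. the middle bolt head is tapped with the fingers (more than 2 N) (contact force between bolt_2 and the fingers above 2 N), for 0.01 s.
3. the right bolt head is tapped with the fingers (more than 2 N) (contact force between bolt_3 and the fingers above 2 N), for 0.01 s.
At the end, for the whole second after the job is handed in: the loose bolt has sunk by more than 3 mm, its cap stands open by more than 0.7 rad (40 degrees), still (under 0.1 rad/s), held by the fingers and resting on no jar or dish; the other two caps are shut (under 0.1 rad) (((value of joint bolt_1 above 0.003 m and value of joint cap_1 above 0.7 rad and velocity of joint cap_1 between -0.1 and 0.1 rad/s and contact force between cap_1 and the fingers above 0.1 N and value of joint each of cap_2, cap_3 below 0.1 rad and contact force between cap_1 and jar_red below 0.05 N and contact force between cap_1 and jar_green below 0.05 N and contact force between cap_1 and dish below 0.05 N) or (value of joint bolt_2 above 0.003 m and value of joint cap_2 above 0.7 rad and velocity of joint cap_2 between -0.1 and 0.1 rad/s and contact force between cap_2 and the fingers above 0.1 N and value of joint each of cap_1, cap_3 below 0.1 rad and contact force between cap_2 and jar_red below 0.05 N and contact force between cap_2 and jar_green below 0.05 N and contact force between cap_2 and dish below 0.05 N) or (value of joint bolt_3 above 0.003 m and value of joint cap_3 above 0.7 rad and velocity of joint cap_3 between -0.1 and 0.1 rad/s and contact force between cap_3 and the fingers above 0.1 N and value of joint each of cap_1, cap_2 below 0.1 rad and contact force between cap_3 and jar_red below 0.05 N and contact force between cap_3 and jar_green below 0.05 N and contact force between cap_3 and dish below 0.05 N))); the arm keeps its last pose, push and grip.
It fails at once if the left cap is lifted (over 0.3 rad) though its bolt has not been found loose (sunk under 2 mm) (value of joint cap_1 above 0.3 rad and value of joint bolt_1 below 0.002 m).
It fails at once if the middle cap is lifted (over 0.3 rad) though its bolt has not been found loose (sunk under 2 mm) (value of joint cap_2 above 0.3 rad and value of joint bolt_2 below 0.002 m).
It fails at once if the right cap is lifted (over 0.3 rad) though its bolt has not been found loose (sunk under 2 mm) (value of joint cap_3 above 0.3 rad and value of joint bolt_3 below 0.002 m).
It fails at once if a jar or the dish is moved by more than 30 mm (distance of any of jar_red, jar_green, dish from where it was at the start of the episode above 0.03 m).
It also fails if it takes over 48 s, if anything falls off the work surface, if the arm or the gripper's body presses on something with over 40 N, if the wrist force passes 120 N, or if a joint passes its speed limit or range.

## Working session

There is one attempt and no reset: what is moved stays moved. The work goes in short steps, Python scripts to look and compute and a shell command to move; the robot and the scene stay as the last step left them, time stands still between calls to the robot, and variables do not carry over. Pictures are saved under pics/ and viewed, and the job is handed in when it is done.

```bash
mkdir -p pics; python3 - <<'E'
from plant import r, read_camera
import cv2,numpy as np
print(r.read_state(), r.grip_point_offset)
for n in("side","top"):
    c=read_camera(n); cv2.imwrite(f"pics/{n}0.png",c["color"][:,:,::-1]); np.savez(f"{n}0.npz",**c); print(n,c["R"],c["t"],c["fx"],c["cx"],c["cy"])
E
```

```text
{'t': 0.0, 'q': array([-1.40730657e+00,  3.81159217e-01,  1.29828907e+00,  2.46130056e-05,
        1.46363432e+00, -2.15328027e-01]), 'qd': array([-0.00023247, -0.00022263, -0.00095878,  0.00123365, -0.00073312,
       -0.00125692]), 'joint_efforts': array([ 2.30955615e-03, -4.48455906e+01, -2.31281716e+01, -8.08249433e-05,
        4.66102618e-03,  6.62451299e-06]), 'ee_pos': array([ 0.20333923, -0.51069199,  0.230722  ]), 'tool_rot': array([-3.08394606e+00, -5.91209615e-01, -9.90317176e-05]), 'ft_force': array([ 0.16438423, -0.32837124, -0.43977529]), 'torque': array([ 0.00335939,  0.01450198, -0.00768689]), 'finger_gap': 0.9979177750692398} 0.0187
side [[-0.75547096 -0.65494165  0.01774985]
 [-0.47694933  0.53117987 -0.70026229]
 [ 0.44920258 -0.53749361 -0.71366495]] [0.45686526 0.31032497 1.16727064] 520.5608690126419 320.0125050212337 203.24731273877674
top [[-0.02196116 -0.99936711 -0.02798386]
 [-0.98439104  0.026504   -0.17398796]
 [ 0.17461953  0.02372609 -0.98435009]] [0.03973231 0.57303565 1.03645289] 490.3677016228546 318.5446983122021 196.13402806930011
```

View pics/side0.png

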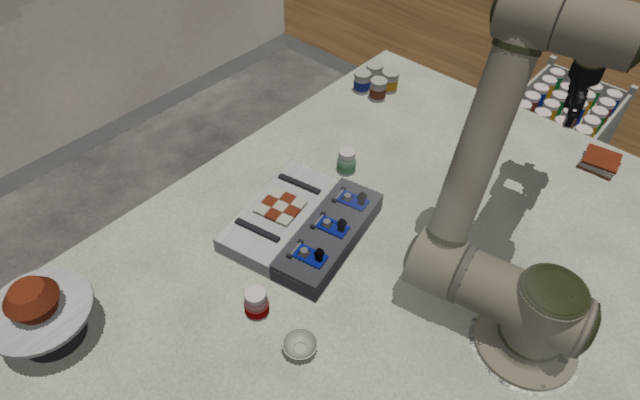

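View pics/top0.png

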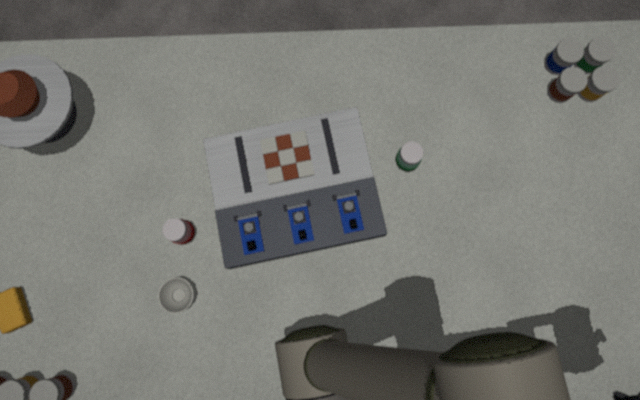

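The top view shows the bed yawed slightly. The bolts are near (249,228), (299,216) and (349,206), with the tabs just below them. Next I enlarge this area.

```bash
cat > h.py <<'E'
import numpy as np,cv2
def ray_plane(c,u,v,z):
    R=np.array(c["R"]);t=np.array(c["t"])
    d=R.T@np.array([(u-c["cx"])/c["fx"],(v-c["cy"])/c["fy"],1]);o=-R.T@t
    return o+d*(z-o[2])/d[2]
def proj(c,X):
    p=np.array(c["R"])@np.array(X)+np.array(c["t"]); return float(c["fx"]*p[0]/p[2]+c["cx"]),float(c["fy"]*p[1]/p[2]+c["cy"])
E
python3 - <<'E'
import cv2,numpy as np
from h import *
a=cv2.imread("pics/top0.png")[185:270,205:395]; cv2.imwrite("pics/topc.png",cv2.resize(a,None,fx=4,fy=4,interpolation=cv2.INTER_CUBIC))
a=cv2.imread("pics/side0.png")[170:300,260:400]; cv2.imwrite("pics/sidec.png",cv2.resize(a,None,fx=4,fy=4,interpolation=cv2.INTER_CUBIC))
E
```

```text
(no output)
```

View pics/topc.png

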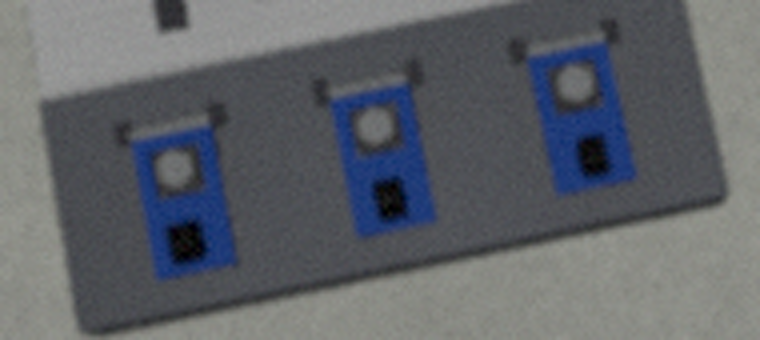

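View pics/sidec.png

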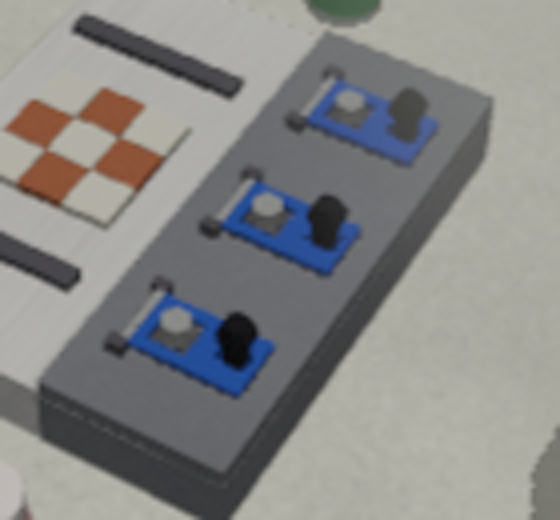

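In the top crop, the bolt heads are at (176,169), (376,128) and (576,85), and the tabs at (186,243), (390,200) and (594,157). In the side crop, the heads are at (176,318), (267,205) and (350,99).

```bash
python3 - <<'E'
import numpy as np
from h import *
np.set_printoptions(precision=4,suppress=True)
c=np.load("top0.npz");s=np.load("side0.npz")
T=[(176,169),(376,128),(576,85)];S=[(176,318),(267,205),(350,99)]
B=[];Bs=[]
for (u,v) in T: B.append(ray_plane(c,u/4-.4+205,v/4-.4+185,.077))
for (u,v) in S: Bs.append(ray_plane(s,u/4-.4+260,v/4-.4+170,.077))
for a,b in zip(B,Bs):print(a,b)
tabs=[ray_plane(c,u/4-.4+205,v/4-.4+185,.098) for u,v in [(186,243),(390,200),(594,157)]]
for b,t in zip(B,tabs): print("tab",t,(b-t)[:2],np.hypot(*(b-t)[:2]))
M=(np.array(B)+np.array(Bs))/2
d=M[0]-M[2]; print("dist",np.hypot(*d[:2]),"yaw",np.arctan2(-d[0],d[1]))
for n in ((180,229),(411,149),(177,293)): print(ray_plane(c,*n,.06))
z=s["z_map"]
for (u,v) in S:
  print(z[int(v/4+170),int(u/4+260)])
E
```

```text
[0.5063 0.1768 0.077 ] [0.505 0.177 0.077]
[0.5257 0.0689 0.077 ] [0.5239 0.071  0.077 ]
[ 0.5462 -0.0391  0.077 ] [ 0.5446 -0.038   0.077 ]
tab [0.4648 0.1679 0.098 ] [0.0415 0.0089] 0.0423997061866867
tab [0.4847 0.0608 0.098 ] [0.041  0.0082] 0.04180733275263307
tab [ 0.5046 -0.0465  0.098 ] [0.0416 0.0074] 0.04228892471820263
dist 0.21911771382090248 yaw 0.1826435841310301
[0.5073 0.3305 0.06  ]
[ 0.6731 -0.1825  0.06  ]
[0.3698 0.3332 0.06  ]
1.2484571
1.3121713
1.3821518
```

```bash
python3 -m crank '[[[0,0,0],[0,0,0.1]],[[0,0,0],[0,0,0.096]],[[0,0,0],[0,0,0]]]' 1 30; cat > d.py <<'E'
import sys,numpy as np
from scipy.spatial.transform import Rotation as Ro
from plant import r
s=r.read_state();R=Ro.from_rotvec(s["tool_rot"])
np.set_printoptions(precision=4,suppress=True)
if len(sys.argv)>3: print("cm in tool",100*R.inv().apply(np.array([float(a) for a in sys.argv[1:4]])-s["ee_pos"]))
W=Ro.from_matrix(np.array([[1,0,0],[0,-1,0],[0,0,-1.]]))
W=Ro.from_euler('z',.183)*W
print("turn",(R.inv()*W).as_rotvec(),"pos",s["ee_pos"],"F",s["ft_force"],"gap",s["finger_gap"],"t",s["t"])
E
python3 d.py .5056 .1769 .2
```

```text
t: 0.4
ee_pos: [0.2034, -0.5108, 0.231]
tool_rot: [-3.128, -0.285, 0.0]
ft_force: [0.3, -0.3, -0.4]
finger_gap: 0.515
cm in tool [ 42.1684 -62.1669   3.1496]
turn [-0.0008 -0.     -0.001 ] pos [ 0.2034 -0.5108  0.231 ] F [ 0.3002 -0.3342 -0.4103] gap 0.5152701116938191 t 0.4
```

```bash
python3 -m crank '[[[2.1,-3.1,0],[0,0,0]],[[2.1,-3.1,0],[0,0,0]],[[2.1,-3.1,0],[0,0,0]],[[2.1,-3.1,0],[0,0,0]],[[2.1,-3.1,0],[0,0,0]]]'
python3 -m crank '[[[2.1,-3.1,0],[0,0,0]],[[2.1,-3.1,0],[0,0,0]],[[2.1,-3.1,0],[0,0,0]],[[2.1,-3.1,0],[0,0,0]],[[2.1,-3.1,0],[0,0,0]]]'
python3 -m crank '[[[2.1,-3.1,0],[0,0,0]],[[2.1,-3.1,0],[0,0,0]],[[2.1,-3.1,0],[0,0,0]],[[2.1,-3.1,0],[0,0,0]],[[2.1,-3.1,0],[0,0,0]]]'
python3 -m crank '[[[2.1,-3.1,0],[0,0,0]],[[2.1,-3.1,0],[0,0,0]],[[2.1,-3.1,0],[0,0,0]],[[2.1,-3.1,0],[0,0,0]],[[0,0,0],[0,0,0]]]'
python3 d.py .5056 .1769 .12
```

```text
t: 0.9
ee_pos: [0.2788, -0.338, 0.2312]
tool_rot: [-3.128, -0.291, -0.0]
ft_force: [0.3, -0.8, -0.0]
finger_gap: 0.001
t: 1.4
ee_pos: [0.3538, -0.1665, 0.2313]
tool_rot: [3.128, 0.291, 0.0]
ft_force: [0.4, -0.2, -0.4]
finger_gap: 0.004
t: 1.9
ee_pos: [0.4289, 0.0051, 0.2313]
tool_rot: [3.128, 0.291, 0.0]
ft_force: [-0.4, -1.2, 0.4]
finger_gap: 0.001
t: 2.4
ee_pos: [0.4894, 0.1438, 0.2308]
tool_rot: [-3.127, -0.297, 0.0]
ft_force: [-1.0, -1.1, -0.7]
finger_gap: -0.002
cm in tool [ 2.2117 -2.9355 11.0816]
turn [-0.0008  0.      0.0064] pos [0.4894 0.1438 0.2308] F [-1.0342 -1.0591 -0.7429] gap -0.0019392594934550934 t 2.4
```

```bash
python3 -m crank '[[[2.2,-2.9,2],[0,0,0.006]],[[0,0,3.5],[0,0,0]],[[0,0,3.5],[0,0,0]],[[0,0,1],[0,0,0]],[[0,0,0],[0,0,0]]]'
python3 d.py .5056 .1769 .082;  python3 - <<'E'
from plant import read_camera
import cv2
for n in("side","top"):
    c=read_camera(n)["color"][:,:,::-1]
    c=c[170:300,240:400] if n=="side" else c[150:290,180:400]
    cv2.imwrite(f"pics/{n}1.png",cv2.resize(c,None,fx=3,fy=3,interpolation=cv2.INTER_CUBIC))
E
```

```text
t: 2.9
ee_pos: [0.5046, 0.1727, 0.1307]
tool_rot: [3.129, 0.279, -0.004]
ft_force: [-1.0, -0.9, 1.3]
finger_gap: -0.001
cm in tool [ 0.186  -0.3909  4.8657]
turn [-0.0001  0.0026 -0.0055] pos [0.5046 0.1727 0.1307] F [-1.0204 -0.8981  1.2969] gap -0.0012505761467425628 t 2.9
```

View pics/side1.png

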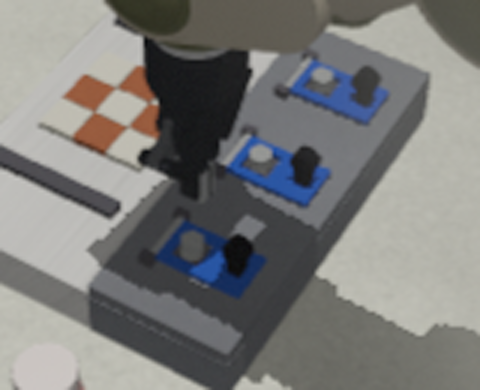

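View pics/top1.png

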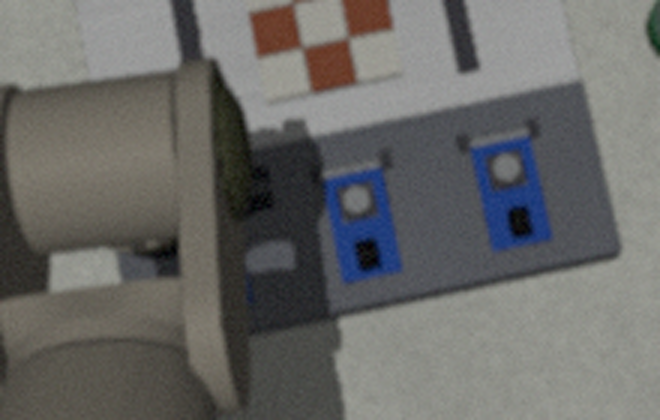

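The fingertips are at about (195,195) in the side crop, above the left bolt. The arm hides them in the top view. I centre and go down.

```bash
python3 -m crank '[[[0,0,0],[0,0,0]],[[0,0,0],[0,0,0]]]'; python3 d.py .5056 .1769 .082
```

```text
t: 3.2
ee_pos: [0.5056, 0.1732, 0.1326]
tool_rot: [-3.129, -0.277, -0.004]
ft_force: [1.3, 0.8, -0.8]
finger_gap: -0.002
cm in tool [ 0.0575 -0.367   5.0616]
turn [ 0.0002 -0.0024 -0.0061] pos [0.5056 0.1732 0.1326] F [ 1.2823  0.7548 -0.806 ] gap -0.0020286608442315404 t 3.2
```

```bash
python3 -m crank '[[[0.05,-0.37,2],[0,0,0]],[[0,0,2],[0,0,0]],[[0,0,0.7],[0,0,0]],[[0,0,0],[0,0,0]],[[0,0,0],[0,0,0]]]'; python3 d.py .5056 .1769 .077
```

```text
t: 3.7
ee_pos: [0.5054, 0.177, 0.0852]
tool_rot: [-3.129, -0.277, -0.002]
ft_force: [0.6, -0.2, 0.2]
finger_gap: -0.001
cm in tool [0.0169 0.0118 0.8248]
turn [ 0.0001 -0.0014 -0.0062] pos [0.5054 0.177  0.0852] F [ 0.6019 -0.1866  0.2435] gap -0.0012002152208737333 t 3.7
```

```bash
python3 -m crank '[[[0,0,0.4],[0,0,0]],[[0,0,0.2],[0,0,0]],[[0,0,0],[0,0,0]]]';for i in 1 2 3 4; do :; done; python3 -m crank '[[[0,0,0.15],[0,0,0]],[[0,0,0],[0,0,0]]]'; python3 -m crank '[[[0,0,0.1],[0,0,0]],[[0,0,0],[0,0,0]]]'
```

```text
t: 4.0
ee_pos: [0.5048, 0.1769, 0.0783]
tool_rot: [-3.129, -0.277, 0.0]
ft_force: [0.3, -1.1, 0.3]
finger_gap: -0.005
t: 4.2
ee_pos: [0.505, 0.177, 0.0769]
tool_rot: [-3.129, -0.277, -0.0]
ft_force: [0.5, -0.4, 0.3]
finger_gap: -0.001
t: 4.4
ee_pos: [0.505, 0.177, 0.0765]
tool_rot: [3.129, 0.277, 0.001]
ft_force: [-1.8, -0.7, 7.8]
finger_gap: -0.001
```

```bash
python3 -m crank '[[[0,0,0.08],[0,0,0]],[[0,0,0],[0,0,0]]]'; python3 -m crank '[[[0,0,0.05],[0,0,0]],[[0,0,0],[0,0,0]],[[0,0,0],[0,0,0]]]'
```

```text
t: 4.6
ee_pos: [0.505, 0.177, 0.0764]
tool_rot: [3.129, 0.278, 0.002]
ft_force: [-3.9, -1.0, 13.7]
finger_gap: 0.001
t: 4.9
ee_pos: [0.5051, 0.177, 0.0764]
tool_rot: [3.129, 0.278, 0.003]
ft_force: [-5.4, -0.6, 19.3]
finger_gap: 0.005
```

Bolt 1 held at 19 N with no sinking, so it is tight. Moving to bolt 2.

```bash
python3 -m crank '[[[0,0,-2],[0,0,0]],[[0,0,-3],[0,0,0]],[[0,3.6,0],[0,0,0]],[[0,3.6,0],[0,0,0]],[[0,3.6,0],[0,0,0]]]'; python3 -m crank '[[[0,0,0],[0,0,0]],[[0,0,0],[0,0,0]]]'; python3 d.py .525 .070 .077
```

```text
t: 5.4
ee_pos: [0.5239, 0.0696, 0.1248]
tool_rot: [3.129, 0.279, 0.001]
ft_force: [1.5, 0.2, 0.1]
finger_gap: -0.005
t: 5.6
ee_pos: [0.5238, 0.0702, 0.1245]
tool_rot: [-3.129, -0.275, 0.0]
ft_force: [-0.6, 0.1, -0.7]
finger_gap: -0.001
cm in tool [0.113  0.045  4.7454]
turn [-0.0003  0.0002 -0.0078] pos [0.5238 0.0702 0.1245] F [-0.5613  0.0757 -0.7236] gap -0.0010204585030459774 t 5.6
```

```bash
python3 -m crank '[[[0.1,0,2],[0,0,0]],[[0,0,2],[0,0,0]],[[0,0,0.5],[0,0,0]],[[0,0,0],[0,0,0]],[[0,0,0],[0,0,0]]]'; python3 -m crank '[[[0,0,0.2],[0,0,0]],[[0,0,0.1],[0,0,0]],[[0,0,0],[0,0,0]]]';python3 -m crank '[[[0,0,0.1],[0,0,0]],[[0,0,0],[0,0,0]]]';python3 -m crank '[[[0,0,0.1],[0,0,0]],[[0,0,0],[0,0,0]]]'
```

```text
t: 6.1
ee_pos: [0.5252, 0.0713, 0.0803]
tool_rot: [3.129, 0.279, 0.002]
ft_force: [0.3, -0.2, 0.7]
finger_gap: 0.003
t: 6.4
ee_pos: [0.5251, 0.0709, 0.0769]
tool_rot: [-3.129, -0.277, -0.001]
ft_force: [-0.1, 0.3, 0.7]
finger_gap: -0.0
t: 6.6
ee_pos: [0.5251, 0.0709, 0.0758]
tool_rot: [-3.129, -0.277, -0.001]
ft_force: [0.8, 0.6, 2.0]
finger_gap: -0.001
t: 6.8
ee_pos: [0.525, 0.0709, 0.0746]
tool_rot: [-3.129, -0.277, -0.001]
ft_force: [1.0, 1.9, 1.7]
finger_gap: 0.004
```

```bash
python3 -m crank '[[[0,0,0.15],[0,0,0]],[[0,0,0],[0,0,0]]]';python3 -m crank '[[[0,0,0.15],[0,0,0]],[[0,0,0],[0,0,0]]]';python3 -m crank '[[[0,0,0.1],[0,0,0]],[[0,0,0],[0,0,0]]]';python3 -m crank '[[[0,0,0.1],[0,0,0]],[[0,0,0],[0,0,0]]]'
```

```text
t: 7.0
ee_pos: [0.525, 0.0708, 0.0729]
tool_rot: [3.129, 0.277, 0.0]
ft_force: [0.1, 0.8, 1.0]
finger_gap: -0.002
t: 7.2
ee_pos: [0.5248, 0.0708, 0.0713]
tool_rot: [3.129, 0.277, -0.0]
ft_force: [1.9, 0.0, 2.0]
finger_gap: 0.0
t: 7.4
ee_pos: [0.5249, 0.0708, 0.071]
tool_rot: [3.129, 0.277, 0.0]
ft_force: [-0.8, -0.5, 7.7]
finger_gap: -0.001
t: 7.6
ee_pos: [0.525, 0.0708, 0.0709]
tool_rot: [3.129, 0.278, 0.002]
ft_force: [-3.5, 0.8, 17.9]
finger_gap: 0.001
```

Bolt 2 sank to 71.0 mm, a full 6 mm, so it is the loose one. I still have to tap bolt 3.

```bash
python3 -m crank '[[[0,0,-2.5],[0,0,0]],[[0,0,-3],[0,0,0]],[[0,3.6,0],[0,0,0]],[[0,3.7,0],[0,0,0]],[[0,3.7,0],[0,0,0]]]'; python3 -m crank '[[[0,0,0],[0,0,0]],[[0,0,0],[0,0,0]]]'; python3 d.py .5454 -.0385 .077
```

```text
t: 8.1
ee_pos: [0.5438, -0.0386, 0.1243]
tool_rot: [-3.129, -0.278, 0.002]
ft_force: [-0.5, -0.3, -0.1]
finger_gap: -0.004
t: 8.3
ee_pos: [0.5437, -0.0377, 0.124]
tool_rot: [-3.129, -0.275, 0.002]
ft_force: [-0.1, 0.3, -0.0]
finger_gap: -0.001
cm in tool [0.1614 0.1079 4.6954]
turn [-0.0008  0.0015 -0.0077] pos [ 0.5437 -0.0377  0.124 ] F [-0.0926  0.3069 -0.0202] gap -0.000770292170590684 t 8.3
```

```bash
python3 -m crank '[[[0.15,0.1,2],[0,0,0]],[[0,0,2],[0,0,0]],[[0,0,0.4],[0,0,0]],[[0,0,0],[0,0,0]],[[0,0,0],[0,0,0]]]'; python3 -m crank '[[[0,0,0.25],[0,0,0]],[[0,0,0.1],[0,0,0]],[[0,0,0],[0,0,0]]]';python3 -m crank '[[[0,0,0.1],[0,0,0]],[[0,0,0],[0,0,0]]]';python3 -m crank '[[[0,0,0.1],[0,0,0]],[[0,0,0],[0,0,0]]]'
```

```text
t: 8.8
ee_pos: [0.5461, -0.0377, 0.0813]
tool_rot: [3.129, 0.278, 0.001]
ft_force: [0.3, 0.5, -0.1]
finger_gap: 0.001
t: 9.1
ee_pos: [0.5459, -0.0382, 0.0772]
tool_rot: [3.129, 0.277, 0.0]
ft_force: [-1.0, -0.5, -0.5]
finger_gap: 0.0
t: 9.3
ee_pos: [0.5459, -0.0382, 0.0765]
tool_rot: [3.129, 0.277, 0.001]
ft_force: [-1.1, 0.1, 4.7]
finger_gap: -0.003
t: 9.5
ee_pos: [0.546, -0.0382, 0.0764]
tool_rot: [3.129, 0.277, 0.002]
ft_force: [-5.3, 1.0, 13.5]
finger_gap: -0.002
```

Bolt 3 is tight. Going above tab 2 with the gripper half open.

```bash
python3 -m crank '[[[0,0,-3],[0,0,0]],[[0,0,-4],[0,0,0]],[[0,-3.6,-1],[0,0,0]],[[-2,-3.6,0],[0,0,0]],[[-2.2,-3.6,0],[0,0,0]]]' -0.2 40; python3 -m crank '[[[0,0,0],[0,0,0]],[[0,0,0],[0,0,0]],[[0,0,0],[0,0,0]]]'; python3 d.py .4842 .0616 .074
```

```text
t: 10.0
ee_pos: [0.485, 0.0617, 0.1553]
tool_rot: [3.129, 0.276, 0.002]
ft_force: [0.1, 1.0, 0.5]
finger_gap: 0.597
t: 10.3
ee_pos: [0.4862, 0.0602, 0.1551]
tool_rot: [3.129, 0.276, 0.001]
ft_force: [0.5, -0.4, -0.3]
finger_gap: 0.599
cm in tool [-0.1819 -0.1779  8.1087]
turn [ 0.0003 -0.0007 -0.0068] pos [0.4862 0.0602 0.1551] F [ 0.478  -0.3603 -0.2832] gap 0.5989554862877157 t 10.3
```

```bash
python3 -m crank '[[[-0.18,-0.18,1],[0,0,-0.007]],[[0,0,1],[0,0,0]],[[0,0,0],[0,0,0]],[[0,0,0],[0,0,0]]]'; python3 d.py .4842 .0616 .074; python3 - <<'E'
from plant import read_camera
import cv2
for n in("side","top"):
    c=read_camera(n)["color"][:,:,::-1]
    c=c[170:300,240:400] if n=="side" else c[150:290,180:400]
    cv2.imwrite(f"pics/{n}2.png",cv2.resize(c,None,fx=3.5,fy=3.5,interpolation=cv2.INTER_CUBIC))
E
```

```text
t: 10.7
ee_pos: [0.4834, 0.062, 0.1345]
tool_rot: [-3.128, -0.288, 0.002]
ft_force: [0.8, -0.0, 0.3]
finger_gap: 0.601
cm in tool [0.0755 0.0539 6.0526]
turn [-0.0003  0.001   0.0004] pos [0.4834 0.062  0.1345] F [ 0.8057 -0.0017  0.2686] gap 0.6010717049503457 t 10.7
```

View pics/side2.png

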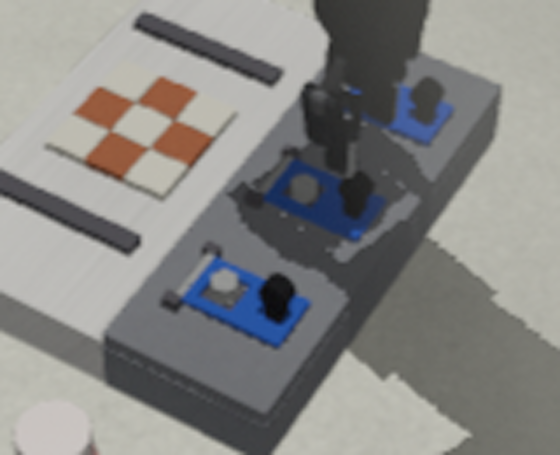

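View pics/top2.png

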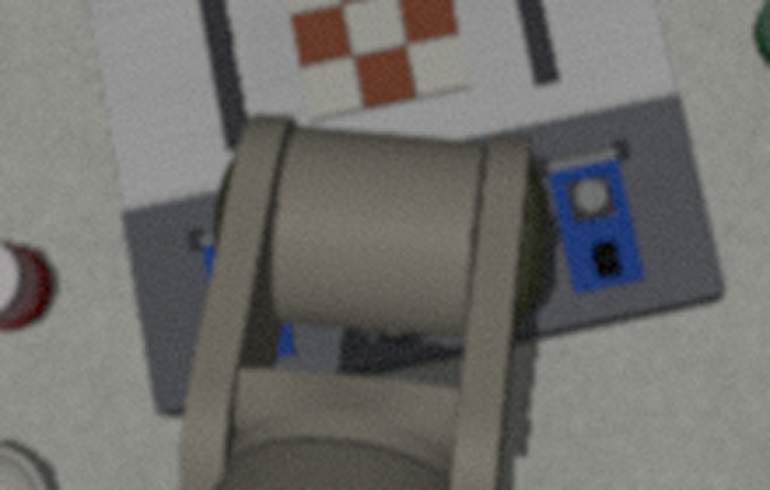

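The fingers hang over the middle tab, which is at about (357,190) in the side crop. Bolt 2's head is visibly lower. I descend and close.

```bash
python3 -m crank '[[[0.07,0.05,2],[0,0,0]],[[0,0,2],[0,0,0]],[[0,0,1.6],[0,0,0]],[[0,0,0.6],[0,0,0]],[[0,0,0],[0,0,0]]]'; python3 -m crank '[[[0,0,0],[0,0,0]],[[0,0,0],[0,0,0]],[[0,0,0],[0,0,0]],[[0,0,0],[0,0,0]]]' ; python3 d.py .4842 .0616 .073;
```

```text
t: 11.3
ee_pos: [0.4842, 0.0618, 0.0728]
tool_rot: [-3.128, -0.288, 0.001]
ft_force: [0.2, -0.3, 0.3]
finger_gap: 0.598
t: 11.7
ee_pos: [0.4844, 0.0618, 0.0734]
tool_rot: [3.128, 0.288, 0.001]
ft_force: [-0.2, -0.8, -0.4]
finger_gap: 0.598
cm in tool [-0.0208  0.0203  0.0425]
turn [ 0.0002 -0.0008  0.0008] pos [0.4844 0.0618 0.0734] F [-0.2082 -0.8077 -0.4443] gap 0.5975685977649954 t 11.7
```

```bash
python3 -m crank '[[[0,0,0],[0,0,0]],[[0,0,0],[0,0,0]],[[0,0,0],[0,0,0]],[[0,0,0],[0,0,0]],[[0,0,0],[0,0,0]]]' 1 40; python3 -m crank '[[[0,0,0],[0,0,0]],[[0,0,0],[0,0,0]],[[0,0,0],[0,0,0]],[[0,0,0],[0,0,0]]]' ; python3 d.py; python3 - <<'E'
from plant import read_camera
import cv2
c=read_camera("side")["color"][:,:,::-1][170:300,240:400]
cv2.imwrite(f"pics/side3.png",cv2.resize(c,None,fx=3.5,fy=3.5,interpolation=cv2.INTER_CUBIC))
E
```

```text
t: 12.2
ee_pos: [0.4843, 0.0614, 0.0732]
tool_rot: [3.128, 0.288, 0.0]
ft_force: [-1.4, -6.4, 3.1]
finger_gap: 0.156
t: 12.6
ee_pos: [0.4843, 0.0614, 0.0732]
tool_rot: [3.128, 0.288, 0.0]
ft_force: [-0.6, -5.5, 2.7]
finger_gap: 0.15
turn [ 0.0008 -0.0001  0.0008] pos [0.4843 0.0614 0.0732] F [-0.563  -5.508   2.6579] gap 0.14963984800988528 t 12.6
```

View pics/side3.png

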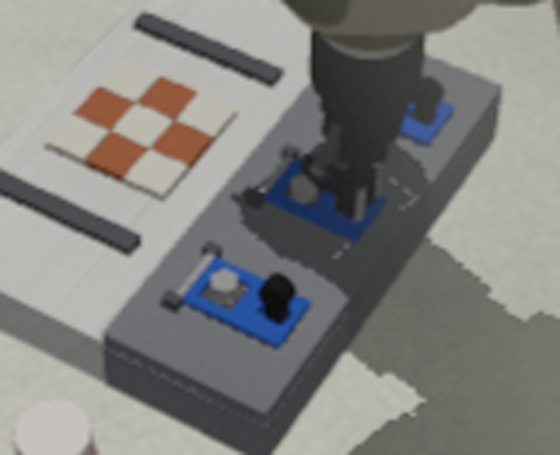

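```bash
python3 -c "
import numpy as np
a=np.radians(21.87+np.arange(0,57,5.6));p=7.112*np.c_[-np.cos(a),-np.sin(a)];print(np.diff(p,axis=0).round(2))"
```

```text
[[ 0.29 -0.63]
 [ 0.35 -0.6 ]
 [ 0.41 -0.56]
 [ 0.46 -0.52]
 [ 0.51 -0.47]
 [ 0.55 -0.42]
 [ 0.59 -0.37]
 [ 0.62 -0.31]
 [ 0.65 -0.24]
 [ 0.67 -0.18]]
```

```bash
python3 -m crank '[[[0.29,0,-0.63],[0,0,0]],[[0,0,0],[0,0,0]],[[0.35,0,-0.60],[0,0,0]],[[0,0,0],[0,0,0]],[[0,0,0],[0,0,0]]]'; python3 -m crank '[[[0.41,0,-0.56],[0,0,0]],[[0,0,0],[0,0,0]],[[0.46,0,-0.52],[0,0,0]],[[0,0,0],[0,0,0]],[[0,0,0],[0,0,0]]]'; python3 - <<'E'
from plant import read_camera
import cv2
c=read_camera("side")["color"][:,:,::-1][170:300,240:400]
cv2.imwrite(f"pics/side4.png",cv2.resize(c,None,fx=3.5,fy=3.5,interpolation=cv2.INTER_CUBIC))
E
```

```text
t: 13.15
ee_pos: [0.4902, 0.0625, 0.0849]
tool_rot: [3.128, 0.288, -0.002]
ft_force: [-0.2, -5.3, -1.9]
finger_gap: 0.155
t: 13.65
ee_pos: [0.4985, 0.0641, 0.0956]
tool_rot: [3.127, 0.288, -0.003]
ft_force: [-1.8, -5.7, -1.7]
finger_gap: 0.154
```

View pics/side4.png

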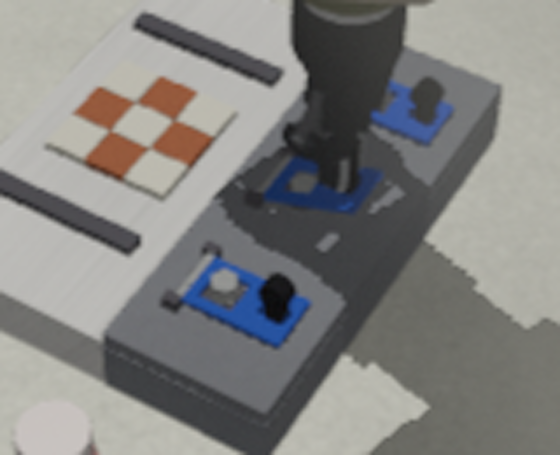

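The middle cap is lifting with the fingers, its front edge now near (350,205), and the forces are small. I continue the arc.

```bash
python3 -m crank '[[[0.51,0,-0.47],[0,0,0]],[[0,0,0],[0,0,0]],[[0.55,0,-0.42],[0,0,0]],[[0,0,0],[0,0,0]],[[0,0,0],[0,0,0]]]'; python3 -m crank '[[[0.59,0,-0.37],[0,0,0]],[[0,0,0],[0,0,0]],[[0.62,0,-0.31],[0,0,0]],[[0,0,0],[0,0,0]],[[0,0,0],[0,0,0]]]'; python3 -m crank '[[[0.65,0,-0.24],[0,0,0]],[[0,0,0],[0,0,0]],[[0.4,0,-0.11],[0,0,0]],[[0,0,0],[0,0,0]],[[0,0,0],[0,0,0]]]'; python3 - <<'E'
from plant import read_camera
import cv2
c=read_camera("side")["color"][:,:,::-1][170:300,240:400]
cv2.imwrite(f"pics/side5.png",cv2.resize(c,None,fx=3.5,fy=3.5,interpolation=cv2.INTER_CUBIC))
E
```

```text
t: 14.2
ee_pos: [0.5088, 0.066, 0.1045]
tool_rot: [3.127, 0.288, -0.004]
ft_force: [-1.1, -5.6, -1.2]
finger_gap: 0.161
t: 14.7
ee_pos: [0.5206, 0.0682, 0.1112]
tool_rot: [3.128, 0.288, -0.004]
ft_force: [-2.0, -6.0, -1.4]
finger_gap: 0.159
t: 15.2
ee_pos: [0.5307, 0.0701, 0.1148]
tool_rot: [3.127, 0.288, -0.005]
ft_force: [-3.1, -5.4, 1.4]
finger_gap: 0.152
```

View pics/side5.png

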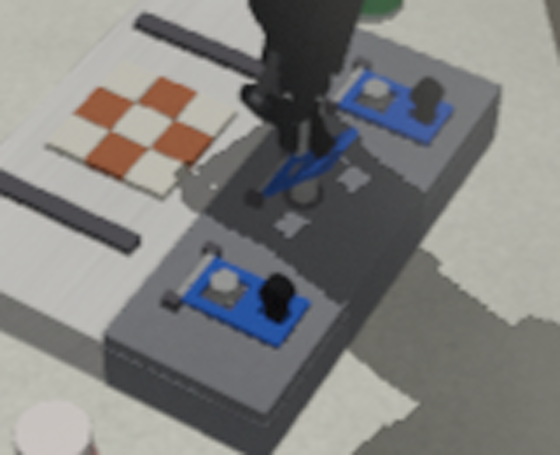

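The cap stands steeply open, with its free edge near (355,132) and hinge near (265,195). I check the angle by comparing the free-edge corner with its projection, after a pause to confirm it is still.

```bash
python3 -m crank '[[[0,0,0],[0,0,0]],[[0,0,0],[0,0,0]],[[0,0,0],[0,0,0]],[[0,0,0],[0,0,0]]]'; python3 - <<'E'
from plant import read_camera
from h import *
c=read_camera("side")
img=cv2.resize(c["color"][120:280,260:420,::-1],None,fx=3.5,fy=3.5,interpolation=cv2.INTER_CUBIC)
cv2.imwrite("pics/side6.png",img)
ex=np.array([np.cos(.183),np.sin(.183),0]);ey=np.array([-ex[1],ex[0],0])
H=np.array([.525,.0705,.0645])+.024*ex
for th in (.6,.75,.9,1.05):
  for y in(.022,-.022):
    L=.077 # free edge ~ hinge to plate end
    P=H-ex*L*np.cos(th)+ey*y+np.array([0,0,L*np.sin(th)])
    u,v=proj(c,P); print(th,y,((u-260)*3.5,(v-120)*3.5))
print([((a-260)*3.5,(b-120)*3.5) for a,b in [proj(c,H+ey*.022),proj(c,H-ey*.022)]])
E
```

```text
t: 15.65
ee_pos: [0.5307, 0.0701, 0.1148]
tool_rot: [3.128, 0.288, -0.005]
ft_force: [-2.6, -4.9, 0.9]
finger_gap: 0.158
0.6 0.022 (266.2969196595674, 363.43977406677936)
0.6 -0.022 (296.65139111993824, 324.0250670347542)
0.75 0.022 (257.69679219247257, 350.6327709379534)
0.75 -0.022 (288.3244768017714, 311.36465074206893)
0.9 0.022 (247.38829316188037, 338.212466574937)
0.9 -0.022 (278.2958955268692, 299.12270153442523)
1.05 0.022 (235.6248103676885, 326.49968765936524)
1.05 -0.022 (266.81146126476915, 287.6148049021491)
[(187.00158485744328, 369.9460616993521), (217.74683786294906, 331.95555926917064)]
```

View pics/side6.png

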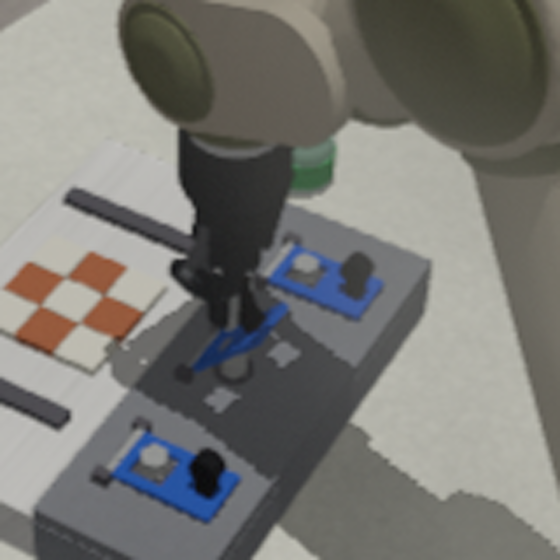

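The free-edge corners are at about (250,343) and (285,307). That matches an opening of about 0.85 rad, against 0.92 rad from the tool's path. The pose is still, and caps 1 and 3 are shut, so I hand in.

```bash
python3 -c "
from plant import r; r.sign_off(); print(r.read_state()['t'])"
```

```text
the job is handed in; nothing more can be done
the job is handed in; nothing more can be done
```

I tapped the bolts from left to right and found the middle one loose. I then swung its cap up by the tab and handed the job in at about 16 s with the cap held open in the gripper.

- **Left and right bolts:** they stood firm under about 19 N and 13 N, giving only about 0.5 mm.
- **Middle bolt:** it sank 6 mm under about 2 N, then stopped solid.
- **Cap angle:** the two estimates differ slightly. The tool's path gives about 0.92 rad (53°), and the last picture gives about 0.85 rad (49°). Both are above 45°.
- **Grip and stillness:** the finger opening of about 13 mm fits the 14 mm tab, and the tool pose did not change over the last 0.4 s. A steady sideways force of about 5 N remained at the wrist, because the tab is gripped slightly off-centre.
- **Other two caps, jars and dish:** both caps were shut in the last picture. The arm stayed clear of the jars and dish throughout, but I did not measure their positions again.

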